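# Clamp a vial with a slip-clutch thumbscrew

### The arm

A 6-joint arm with a two-finger parallel gripper is mounted at the origin on a cart in front of the work surface, level with it; the furniture and walls round the work are solid. World frame = base frame: x ahead of the robot, y to its left, z up, the work surface at z = 0. Lengths are in m, angles in rad, forces in N, time in s.
With the tool pointing down it reaches from about 0.3 to 0.75 m from the base axis. Payload 8.5 kg.
Tool frame: the origin (TCP) lies on the centre line of the jaws, within the pads' length; the fingertips stand 25 mm ahead of it and the grasp point (between the pads) lies 6 mm ahead of it (r.tip_reach is the distance from the TCP to the fingertips, in m); x points along the fingers, z is the direction in which the jaws open and shut, and the axes are right-handed (so a half turn about x gives the same grasp; the last joint's range is limited). The gripper opens to 88 mm and grips with 3 to 60 N. Pads are 18 mm wide; open, the fingers measure 123 mm over their backs; the gripper's body (75 mm by 187 mm) begins 45 mm behind the grasp point.
Start: joints at [-1.46, 0.381, 1.297, -0, 1.464, -0.215], TCP at [0.176, -0.521, 0.264] pointing down, gripper open.
Joint ranges: [-3.11, 3.11], [-0.89, 2.33], [0.22, 2.48], [-1.42, 4.56], [0.17, 2.85], [-2.88, 2.88]. Speed limits (rad/s): [2.39, 2.39, 3.14, 3.14, 3.14, 3.14].

### API

Orientations are given as a 3x3 rotation matrix whose columns are the frame's x, y, z axes.
In Python, from station import r, vision, spotter gives the robot as it stands. The module is installed in compiled form; this text tells all that it offers.
- The arm moves only by the tool carry_out, never from a script. Its argument "series" is one flat list of numbers, 4 for each row, row after row: the shift along the world's x, y, z in m, then the turn about the world's z in rad. In form: [x, y, z, turn, x, y, z, turn, ...]. A call has 1 to 8 rows; each row is the pose to reach, as a shift and turn from the pose commanded when the call began; what a row does not reach only later rows make up. A row lasts 1/12 s, in which the tool goes at most 41.7 mm and 7.16 degrees, less where a joint would pass 70% of its speed; a pose out of reach is approached as far as the arm can. A call with a gripper value outside its range is refused whole. "claw" is the opening, from -1 (shut) to 1 (fully open), set as the call begins (left out, the last holds). The fingers move at their own pace and stop on an object; the grip force is fixed at half the most. Time passes only in rows, so rows that repeat a pose let the fingers close. It gives the time, the measured TCP pose, the force and the opening at its end, in the units of the state.
- r.state(): the state, without advancing time (a new reading comes with each control period).
- vision.snapshot(name): name is "side" or "top" or "wrist"; returns (picture, depth): 400x640x3 uint8, red, green, blue; 400x640 float32, m along the optical axis (not along the pixel's ray), 0 where there is no reading.
- vision.camera_info(name): a dict with "fovy" (degrees; the focal length in pixels is half the picture's height over the tangent of half this angle, whatever the lens; pixels are square), "cx", "cy" (the principal point, pixels), "k1" (the pictures are not rectified: a ray, as slopes to the right and down, at radius r is drawn at 1 + k1 r^2 times it, then the intrinsics apply), "world_to_cam" (4x4, takes a point from world to camera coordinates). Camera axes: x right, y down, z forward; pixel columns grow to the right and rows downward; lengths in m; the calibration is good to about 2 mm. A picture is of the moment at which its call begins: read the wrist's pose just before it. camera_info takes no time and is no camera call; for the wrist camera it gives the pose at the moment of the call.
- r.job_done(): hands the job in, once; it reports no verdict.
Trained networks look in the newest picture that a camera, given by its name, has taken for a name from the list of things; names that differ only in an ending like _2 or _b are one class to them, and where a whole thing is asked for, a point or a joint stands for the part that bears it (a point fixed in the world has none). Each returns a list of dicts, best first, with "conf" (0 to 1); they miss things now and then, are a little off and sometimes report something else, mostly with a low value. They report only what shows in the picture. A call takes as long as a camera call. They do not tell look-alikes from the thing itself.
- spotter.search_frame(camera, name): "point" ([x, y, z] in m, in the coordinates of the camera as it stood for that picture, good to about 4 mm: the middle of the surface that is visible of it).
- spotter.trace(camera, name): "mask" (400x640 bool, what is visible of it).
The state is a dict: "time": time; "joint_positions": joint angles; "qvel": joint speeds; "joint_torque": joint torques, N m; "tool_pos": TCP position; "ee_rot": TCP orientation; "ft_force": force on the tool from outside, world axes, zero at the start; "wrist_torque": the same for the moment, N m; "opening": opening from 0.0 (shut) to 1.0 (fully open).
Only numpy, scipy, OpenCV 4.12 (cv2) and the standard library are available. Lean on these libraries where they do the work, as an engineer would, in place of code of your own. Each camera call takes 0.05 s, during which the arm holds its last target.

### The job

Stand the capped glass vial upright on the base of the small bench clamp, between its jaws and nestled at the V-shaped fixed jaw, and let go of it. Then turn the clamp's thumbscrew clockwise (seen from above), re-gripping if need be, until the vial is clamped and the screw's slip clutch gives for the first time, and stop there: the thumbscrew's pointer must have just parted from the line on the collar beneath it, by no more than about 20 degrees. Never force the clutch the other way, knock the vial over or squeeze the glass hard against the jaw, and leave the other things on the bench where they lie.

Things in the scene. Friction and masses are not known exactly. Their poses are not given: they have to be found in the camera images.
- vial: capped glass vial, white screw cap, 24 mm diameter, 54 mm tall (cap is the top 12 mm, nearly as wide as the body), 18 g, standing upright on the bench to the left of the balance (a tall retort stand with a glass column stands far back on the right: keep the arm clear of it); origin at the centre of its underside, z up
- clamp: small bench clamp fixed to the bench, yaw within 30 degrees. Origin: centre of its underside, z up. Base plate 72 (x) x 164 (y) x 10 mm. At its +y end a grey housing 56 x 62 mm (centre y = +45 mm, top z = 40 mm), on it a dark collar (42 mm diameter, 6 mm high) and the thumbscrew; at the -y end the fixed V jaw; between them a flat moving jaw, 36 mm wide, top z = 32 mm, which slides along y
- seat (a point): where the centre of the vial's underside is when clamped tight in the V: clamp x = 0, y = -40 mm, z = 10 mm (top of the base plate); axes as the clamp's. At the start the jaws stand 5.5 to 10.5 mm farther apart than the vial needs (not measured), so 2.5 mm from here towards +y is a free place to set it down; closing the jaw seats it
- v_jaw: fixed 90 degree V jaw of the clamp, steel, z = 10 to 30 mm, opening towards +y; its frame coincides with the clamp's
- thumbscrew: aluminium thumbscrew on the collar; origin on the axis at its underside (clamp x = 0, y = +45, z = 46 mm), z up. Disc 27 mm diameter, 6 mm high; on it an upright wing 30 mm long along its own x, 10 mm thick along its own y, 6 to 32 mm above the origin: grip it across its thickness. It turns the collar through a friction clutch; 1 rad clockwise closes the jaw 8 mm. It stays where it is left
- telltale (a point): top of the small tell-tale pin in the wing: rises 3 mm per rad of clutch slip, from 34 mm above the thumbscrew's origin. Slip also shows as the angle between thumbscrew pointer and pale collar line, in line at first. Torque is about 0.15 N m while the jaw runs free; once the vial is clamped it rises over 0.25 rad to 0.3 N m: the clutch slips steadily, without a click (18 N on the vial). 0.9 to 1.7 rad gets there
- sensor_module: pale flat electronics module 36 x 50 x 15 mm, loose, bystander; origin at the centre of its underside
- tube: capped plastic sample tube lying down, 102 mm long, 21 mm thick, loose, bystander; origin at the centre of its underside
- syringe: plastic syringe 113 mm long lying down, loose, bystander; origin at the centre of its underside
- stir_bar: white magnetic stir bar 30 mm long, 10 mm thick, loose, bystander; origin at the centre of its underside
- tweezers: steel tweezers 114 mm long, 7 mm high, lying flat, loose, bystander; origin at the centre of its underside
Not all that is in view belongs to the job. What is shaped like the vial but orange is not meant.

How it is judged:
By the outcome, as a careful person would: the job done as asked, in the order asked, and still so for the second after the job is handed in, with the robot touching nothing.
It also fails if it takes over 67 s, if anything falls off the work surface, if the arm or the gripper's body presses on something with over 40 N, if the wrist force passes 120 N, or if a joint passes its speed limit or range.

## Working session

There is one attempt and no reset: what is moved stays moved. The work goes in short steps, Python scripts to look and compute and a tool call to move; the robot and the scene stay as the last step left them, time stands still between calls to the robot, and variables do not carry over. Pictures are saved under pics/ and viewed, and the job is handed in when it is done.

Besides the shell and the picture viewer there is one more tool, called after "Call:" as name(argument=value, ...), one argument or row to a line, values as JSON. carry_out: Moves the arm, as the interface text tells. Its arguments: {"type":"object","properties":{"series":{"type":"array","items":{"type":"number"}},"claw":{"type":"number"}},"required":["series"]}

```bash
mkdir -p pics; cat > h.py <<'E'
import numpy as np, cv2
from station import r, vision, spotter
def snap(n,f=None):
    p,d=vision.snapshot(n); ci=vision.camera_info(n)
    if f: cv2.imwrite('pics/'+f,cv2.cvtColor(p,cv2.COLOR_RGB2BGR))
    return p,d,ci
def foc(ci): return 200/np.tan(np.radians(ci['fovy'])/2)
def tocam2world(ci,P):
    T=np.linalg.inv(ci['world_to_cam']); return (T[:3,:3]@np.atleast_2d(P).T).T+T[:3,3]
def unproj(ci,u,v,d):
    f=foc(ci); a=(np.asarray(u,float)-ci['cx'])/f; b=(np.asarray(v,float)-ci['cy'])/f
    x,y=a.copy(),b.copy()
    for _ in range(20):
        s=1+ci['k1']*(x*x+y*y); x=a/s;y=b/s
    return tocam2world(ci,np.stack([x*d,y*d,d*np.ones_like(x)],-1).reshape(-1,3))
def rayz(ci,u,v,z):
    A=unproj(ci,u,v,0.1*np.ones_like(np.asarray(u,float)));C=np.linalg.inv(ci['world_to_cam'])[:3,3]
    return C+(A-C)*((z-C[2])/(A[:,2:3]-C[2]))
def proj(ci,P):
    W=ci['world_to_cam'];c=(W[:3,:3]@np.atleast_2d(P).T).T+W[:3,3]
    x=c[:,0]/c[:,2];y=c[:,1]/c[:,2];s=1+ci['k1']*(x*x+y*y);f=foc(ci)
    return np.stack([f*x*s+ci['cx'],f*y*s+ci['cy']],-1)
E
python3 - <<'E'
from h import *
s=r.state();print(s['time'],s['tool_pos'],s['ee_rot'],s['opening'],r.tip_reach)
for n in ['top','side','wrist']:
    p,d,ci=snap(n,n+'0.png');print(n,ci['fovy'],ci['k1'],np.linalg.inv(ci['world_to_cam'])[:3].round(3).tolist())
    for k in ['vial','clamp','thumbscrew','v_jaw']:
        for q in spotter.search_frame(n,k)[:3]: 
            P=tocam2world(ci,q['point'])[0];print(k,round(q['conf'],2),P.round(3),proj(ci,P).round())
print(r.state()['time'])
E
```

```text
0.0 [ 0.17600414 -0.52082508  0.26315892] [[-1.65331305e-04  9.47393451e-01  3.20071275e-01]
 [ 1.40550361e-03  3.20071183e-01 -9.47392454e-01]
 [-9.99998999e-01  2.93227701e-04 -1.38448270e-03]] 1.0006037336598341 0.025
top 45.39583553426232 -0.04022688416789667 [[-0.023, -0.995, 0.094, 0.421], [-1.0, 0.022, -0.004, -0.048], [0.001, -0.094, -0.996, 1.723]]
vial 0.42 [0.511 0.239 0.052] [[236. 230.]]
clamp 0.8 [ 0.474 -0.282  0.02 ] [[385. 237.]]
v_jaw 0.57 [0.512 0.238 0.051] [[237. 229.]]
v_jaw 0.43 [ 0.475 -0.343  0.029] [[402. 236.]]
side 50.27642967110054 -0.06864636874192455 [[-0.947, -0.201, 0.25, 0.236], [-0.321, 0.565, -0.76, 0.991], [0.012, -0.8, -0.599, 0.897]]
vial 0.64 [0.566 0.193 0.042] [[295. 255.]]
vial 0.44 [0.516 0.251 0.032] [[304. 276.]]
clamp 0.79 [ 0.466 -0.231  0.032] [[365. 183.]]
wrist 60.220368677582236 0.002118792290390427 [[0.32, -0.916, -0.243, 0.239], [-0.947, -0.309, -0.083, -0.5], [0.0, 0.257, -0.966, 0.385]]
0.75
```

View pics/top0.png

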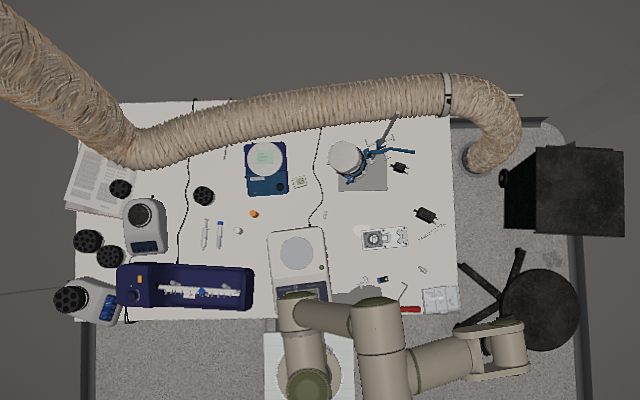

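View pics/side0.png

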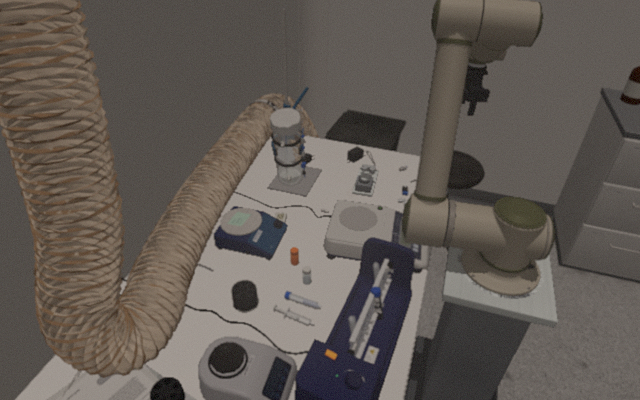

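View pics/wrist0.png

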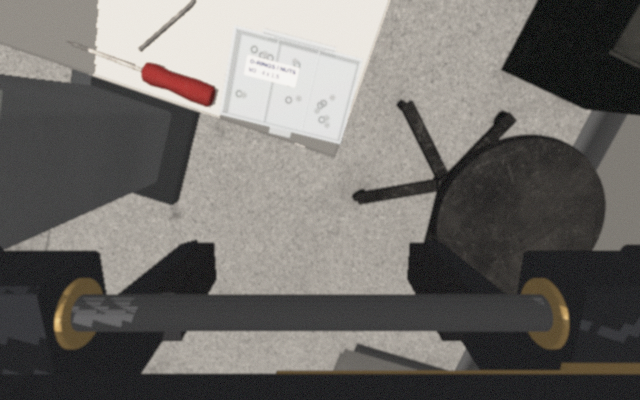

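```bash
python3 - <<'E'
import cv2
a=cv2.imread('pics/top0.png');b=cv2.imread('pics/side0.png')
A=cv2.resize(a[195:295,190:290],None,fx=4,fy=4,interpolation=3);B=cv2.resize(b[220:320,250:350],None,fx=4,fy=4,interpolation=3)
cv2.imwrite('pics/crop0.png',cv2.hconcat([A,B]))
A=cv2.resize(a[195:275,345:425],None,fx=5,fy=5,interpolation=3);B=cv2.resize(b[140:220,325:405],None,fx=5,fy=5,interpolation=3)
cv2.imwrite('pics/crop1.png',cv2.hconcat([A,B]))
E
```

```text
(no output)
```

View pics/crop0.png

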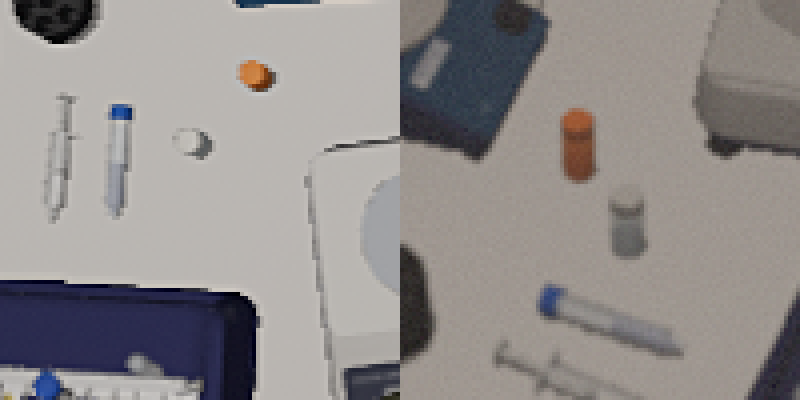

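View pics/crop1.png

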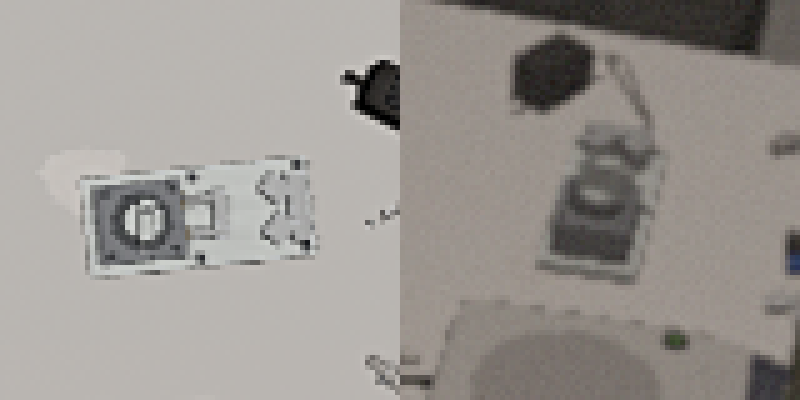

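The vial-like things are the white-capped one (top 238,231 / side 307,275) and the orange one (top 254,213 / side 295,257). The clear glass body with the white cap fits the description and the orange one is the decoy, as the enlarged crop confirms. The clamp is at top (384,237), with its housing on the left (+y) and the V on the right.

```bash
python3 - <<'E'
from h import *
ci=vision.camera_info('top')
# px from crops: vial cap centre, base corners of clamp, disc centre
print('vial',rayz(ci,[190+190/4.],[195+141/4.],0.054))
print('clamp corners',rayz(ci,345+np.array([78,305,318,92])/5.,195+np.array([178,157,248,274])/5.,0.01).round(3))
print('screw',rayz(ci,[345+147/5.],[195+221/5.],0.055))
E
```

```text
vial [[0.50883554 0.23521237 0.054     ]]
clamp corners [[ 0.5   -0.199  0.01 ]
 [ 0.511 -0.362  0.01 ]
 [ 0.446 -0.369  0.01 ]
 [ 0.431 -0.206  0.01 ]]
screw [[ 0.4668626  -0.24180085  0.055     ]]
```

Call:
carry_out(
  series=[0.01,0.04,0,0.12,0.02,0.08,0,0.24,0.03,0.12,0,0.36,0.045,0.16,0,0.48,0.06,0.2,0,0.6,0.075,0.235,0,0.72,0.09,0.27,0,0.84,0.1,0.305,0,0.96],
  claw=0.3,
)

```text
time: 1.42
tool_pos: [0.2765, -0.2142, 0.264]
ee_rot: [[0.001, 0.276, 0.961], [-0.001, 0.961, -0.276], [-1.0, -0.0, 0.001]]
ft_force: [0.4, -0.1, 0.2]
opening: 0.646
```

Call:
carry_out(
  series=[0.035,-0.015,0,0.12,0.07,-0.03,0,0.24,0.105,-0.045,0,0.36,0.14,-0.06,0,0.36,0.17,-0.08,0,0.36,0.19,-0.09,0,0.36,0.19,-0.09,0,0.36,0.19,-0.09,0,0.36],
)

```text
time: 2.08
tool_pos: [0.4664, -0.3061, 0.263]
ee_rot: [[-0.001, -0.075, 0.997], [0.001, 0.997, 0.075], [-1.0, 0.001, -0.001]]
ft_force: [-1.8, 0.1, 1.1]
opening: 0.652
```

```bash
python3 - <<'E'
from h import *
p,d,ci=snap('wrist','w1.png');np.savez('w1.npz',p=p,d=d,**{k:np.array(v) for k,v in ci.items()})
s=r.state();print(s['time'],s['tool_pos'],s['ee_rot'][:2,2])
E
```

```text
2.1333 [ 0.46572111 -0.30574914  0.26341736] [0.9971713  0.07515922]
```

View pics/w1.png

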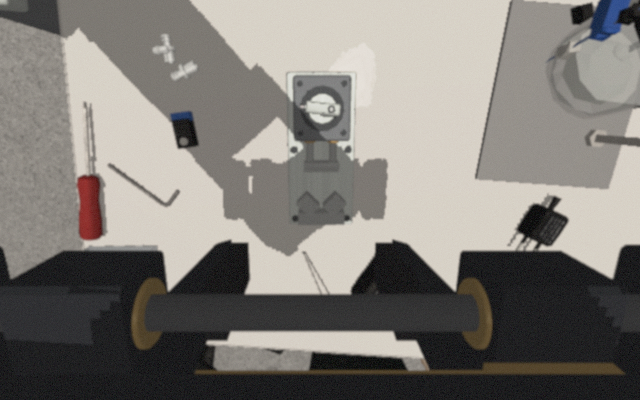

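```bash
python3 - <<'E'
import cv2
a=cv2.imread('pics/w1.png')
A=cv2.resize(a[60:235,260:380],None,fx=3.4,fy=3.4,interpolation=2);B=cv2.resize(a[70:150,280:365],None,fx=4.5,fy=4.5,interpolation=2)
B=cv2.copyMakeBorder(B,0,A.shape[0]-B.shape[0],0,0,0)
cv2.imwrite('pics/crop2.png',cv2.hconcat([A,B]));print(A.shape,B.shape)
E
```

```text
(595, 408, 3) (595, 382, 3)
```

View pics/crop2.png

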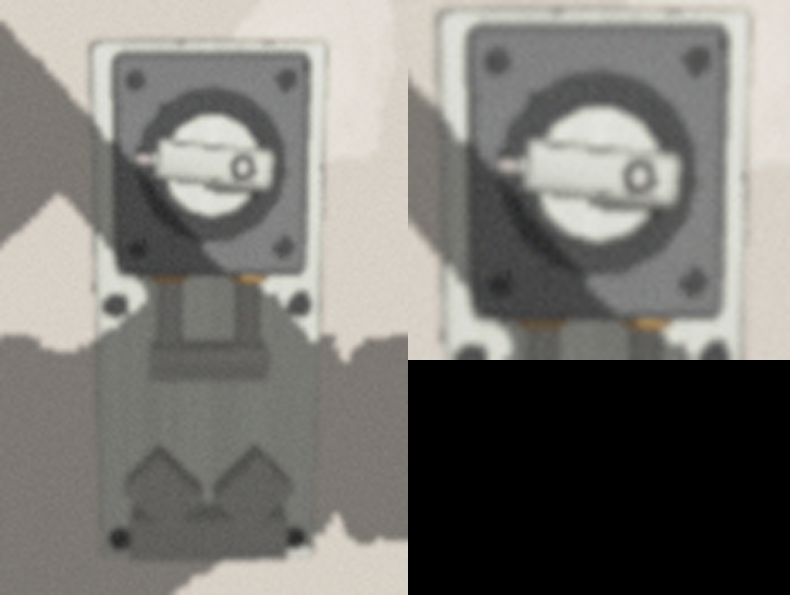

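```bash
cat > fit.py <<'E'
from h import *
from scipy.optimize import least_squares
z=np.load('w1.npz');ci={k:(z[k] if z[k].ndim else float(z[k])) for k in ['fovy','cx','cy','k1','world_to_cam']}
L=lambda a:np.array(a)/3.4+[260,60]
R=lambda a:(np.array(a)-[408,0])/4.5+[280,70]
px=np.vstack([L([[92,40],[327,42],[312,557],[102,557]]),L([[112,53],[309,53],[307,272],[115,272]])])
M=np.array([[-36,82,10],[36,82,10],[36,-82,10],[-36,-82,10],[-28,76,40],[28,76,40],[28,14,40],[-28,14,40]])/1000
def W(q,M): c,s=np.cos(q[2]),np.sin(q[2]);return M@np.array([[c,-s,0],[s,c,0],[0,0,1]]).T+[q[0],q[1],0]
f=lambda q:(proj(ci,W(q,M))-px).ravel()
o=least_squares(f,[.47,-.28,.07],loss='soft_l1');q=o.x
print(q,np.degrees(q[2]));print(f(q).reshape(-1,2).round(1).tolist())
print('seat',W(q,np.array([[0,-.04,.01],[0,-.0375,.01],[0,.045,.046]])))
wt=R([[526,138],[680,157],[672,205],[524,185]])
P=rayz(ci,wt[:,0],wt[:,1],.078);print(P.round(4),P.mean(0));
for a,b in((0,1),(3,2)): v=P[b]-P[a];print(np.degrees(np.arctan2(v[1],v[0])),np.linalg.norm(v))
d=z['d'];print(d[100:106,300:304]); print('housing z',unproj(ci,[300.],[85.],np.array([d[85,300]])),unproj(ci,[318.],[108.],np.array([d[108,318]])))
E
python3 fit.py
```

```text
[ 0.47468696 -0.28086922  0.07822313] 4.48185529265558
[[-0.9, -0.2], [0.6, -1.0], [0.6, 0.6], [-0.8, 0.8], [-0.4, -0.9], [1.2, -1.1], [0.1, 1.4], [-0.2, 1.5]]
seat [[ 0.47781269 -0.3207469   0.01      ]
 [ 0.47761733 -0.31825455  0.01      ]
 [ 0.47117051 -0.23600682  0.046     ]]
[[ 0.456  -0.2308  0.078 ]
 [ 0.4854 -0.232   0.078 ]
 [ 0.4847 -0.2409  0.078 ]
 [ 0.4562 -0.2394  0.078 ]] [ 0.47059578 -0.23576019  0.078     ]
-2.427321683692136 0.029417631064045432
-3.11784659068681 0.028530212535039973
[[0.32801798 0.32891423 0.32460538 0.32472843]
 [0.32973468 0.33120298 0.32437816 0.32582134]
 [0.33011773 0.32557818 0.32510614 0.32431254]
 [0.33018678 0.3243329  0.32482463 0.3250971 ]
 [0.3308604  0.3240011  0.32505378 0.32545555]
 [0.3255798  0.3246705  0.325821   0.32487306]]
housing z [[ 0.44851442 -0.21600189  0.04135316]] [[ 0.46652563 -0.23597962  0.07603353]]
```

The wrist view shows the clamp at columns 286–356, rows 72–224. The V is at (321,200), and the wing lies nearly along world x at (321,108), centred where the fit puts the axis. On to the vial.

Call:
carry_out(
  series=[0.003,0.04,0,0,0.007,0.08,0,0,0.01,0.12,0,0,0.014,0.16,0,0,0.017,0.2,0,0,0.02,0.24,0,0,0.023,0.28,0,0,0.026,0.32,0,0],
)

```text
time: 2.8
tool_pos: [0.4905, 0.0158, 0.2644]
ee_rot: [[0.001, -0.074, 0.997], [-0.0, 0.997, 0.074], [-1.0, -0.0, 0.001]]
ft_force: [0.9, -0.3, 0.7]
opening: 0.652
```

Call:
carry_out(
  series=[0.003,0.04,0,0,0.007,0.08,0,0,0.01,0.12,0,0,0.014,0.15,0,0,0.016,0.17,0,0,0.016,0.18,0,0,0.016,0.18,0,0,0.016,0.18,0,0],
)

```text
time: 3.47
tool_pos: [0.5075, 0.1932, 0.264]
ee_rot: [[0.0, -0.075, 0.997], [-0.0, 0.997, 0.075], [-1.0, -0.0, 0.0]]
ft_force: [-0.6, -1.0, 0.2]
opening: 0.652
```

```bash
python3 - <<'E'
from h import *
p,d,ci=snap('wrist','w2.png');np.savez('w2.npz',p=p,d=d,**{k:np.array(v) for k,v in ci.items()})
s=r.state();print(s['time'],s['tool_pos'],s['ee_rot'][:2,2],s['joint_positions'])
for q in spotter.search_frame('wrist','vial')[:3]:
    P=tocam2world(ci,q['point'])[0];print(round(q['conf'],2),P.round(3),proj(ci,P).round())
E
```

```text
3.5167 [0.50769007 0.19275602 0.26398412] [0.99725385 0.07405911] [ 1.44931313e-01  3.68258303e-01  1.31623036e+00 -3.92309420e-04
  1.45708302e+00  7.08488547e-02]
0.81 [0.513 0.239 0.059] [[320. 135.]]
0.62 [0.571 0.186 0.054] [[374. 194.]]
```

View pics/w2.png

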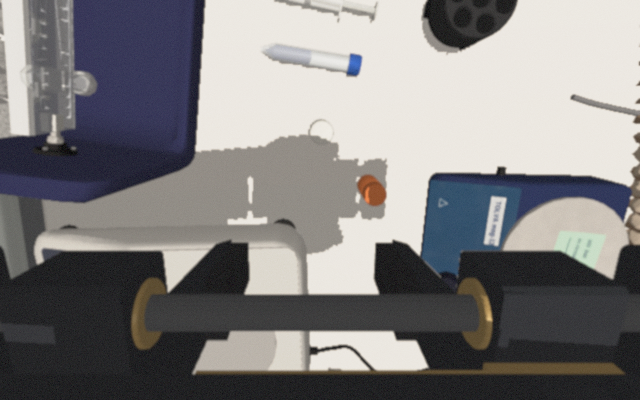

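```bash
python3 - <<'E'
from h import *
a=cv2.imread('pics/w2.png')
A=cv2.resize(a[110:160,290:350],None,fx=8,fy=8,interpolation=2)
cv2.imwrite('pics/crop3.png',A)
z=np.load('w2.npz');ci={k:(z[k] if z[k].ndim else float(z[k])) for k in ['fovy','cx','cy','k1','world_to_cam']}
d=z['d'];u,v=np.meshgrid(np.arange(295,350),np.arange(110,160));P=unproj(ci,u.ravel(),v.ravel(),d[v,u].ravel())
m=(P[:,2]>.047)&(P[:,2]<.065);print(m.sum(),P[m].mean(0),P[m].min(0),P[m].max(0),(P[m].min(0)+P[m].max(0))/2)
E
```

```text
467 [0.51403296 0.24135523 0.05335305] [0.50308381 0.22970988 0.0494473 ] [0.52516918 0.25226362 0.05572937] [0.51412649 0.24098675 0.05258833]
```

View pics/crop3.png

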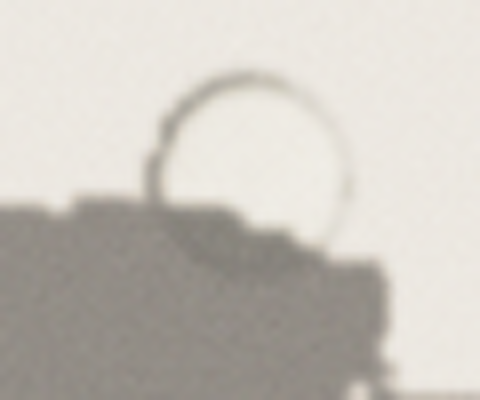

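The white-ringed cap is at (321,131), giving a centre of (0.514, 0.241) and top z of about 0.054 as expected. The orange one is at (372,190). Descend and grasp.

Call:
carry_out(
  series=[0.003,0.025,-0.01,0,0.006,0.045,-0.03,0,0.006,0.048,-0.07,0,0.006,0.048,-0.11,0,0.006,0.048,-0.15,0,0.006,0.048,-0.18,0,0.006,0.048,-0.2,0,0.006,0.048,-0.21,0],
)

```text
time: 4.23
tool_pos: [0.5132, 0.2403, 0.0513]
ee_rot: [[-0.004, -0.073, 0.997], [-0.001, 0.997, 0.073], [-1.0, -0.001, -0.004]]
ft_force: [-0.1, -0.3, -0.7]
opening: 0.654
```

Call:
carry_out(
  series=[0,0,0,0,0,0,0,0,0,0,0,0,0,0,0,0,0,0,0,0,0,0,0,0],
  claw=-0.7,
)

```text
time: 4.73
tool_pos: [0.5143, 0.242, 0.0547]
ee_rot: [[0.002, -0.075, 0.997], [0.0, 0.997, 0.075], [-1.0, 0.0, 0.002]]
ft_force: [0.9, 0.7, 4.1]
opening: 0.253
```

Call:
carry_out(
  series=[0,0,0.01,0,0,0,0.04,0,0,0,0.08,0,0,0,0.115,0,0,-0.01,0.135,0,0,-0.04,0.14,0,0,-0.08,0.14,0,0,-0.12,0.14,0],
)

```text
time: 5.4
tool_pos: [0.5137, 0.1212, 0.1953]
ee_rot: [[0.002, -0.077, 0.997], [-0.0, 0.997, 0.077], [-1.0, -0.0, 0.002]]
ft_force: [0.7, -0.4, -1.1]
opening: 0.252
```

```bash
python3 - <<'E'
from h import *
s=r.state();print(s['time'],s['tool_pos'],s['opening'])
p,d,ci=snap('wrist','w3.png')
p2,d,ci=snap('side','s3.png');u,v=proj(ci,s['tool_pos'])[0].astype(int)
a=cv2.imread('pics/s3.png')[v-50:v+50,u-50:u+50];b=cv2.imread('pics/w3.png')[:,160:480]
cv2.imwrite('pics/c3.png',cv2.hconcat([cv2.resize(a,(400,400),interpolation=2),b]))
E
```

```text
5.4 [0.51370156 0.12120189 0.19525485] 0.25190219307018297
```

View pics/c3.png

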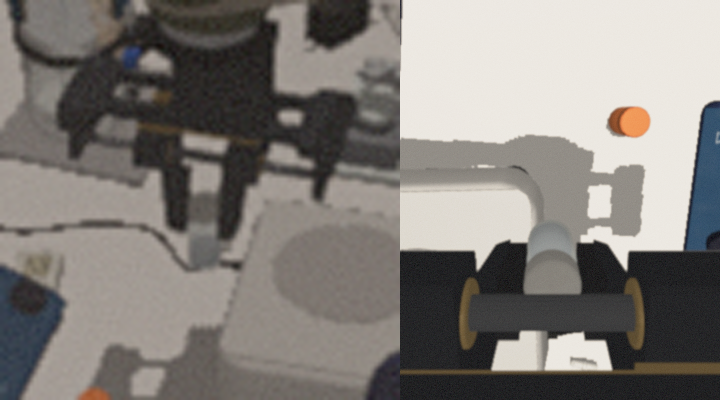

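Vial held upright between the pads. Carry it to above the seat.

Call:
carry_out(
  series=[-0.003,-0.04,0,0,-0.006,-0.08,0,0,-0.01,-0.12,0,0,-0.013,-0.16,0,0,-0.016,-0.2,0,0,-0.02,-0.24,0,0,-0.023,-0.28,0,0,-0.026,-0.32,0,0],
)

```text
time: 6.17
tool_pos: [0.4877, -0.1995, 0.1946]
ee_rot: [[0.001, -0.075, 0.997], [-0.0, 0.997, 0.075], [-1.0, -0.0, 0.001]]
ft_force: [0.2, 0.2, -0.3]
opening: 0.251
```

Call:
carry_out(
  series=[-0.003,-0.04,0,0,-0.006,-0.075,0,0,-0.008,-0.1,0,0,-0.01,-0.115,0,0,-0.01,-0.119,0,0,-0.01,-0.119,0,0,-0.01,-0.119,0,0,-0.01,-0.119,0,0],
)

```text
time: 6.83
tool_pos: [0.4784, -0.3154, 0.194]
ee_rot: [[0.0, -0.077, 0.997], [0.0, 0.997, 0.077], [-1.0, 0.0, 0.0]]
ft_force: [0.2, 0.7, -1.4]
opening: 0.255
```

```bash
python3 - <<'E'
from h import *
s=r.state();print(s['time'],s['tool_pos'],s['ee_rot'][:2,2],s['ft_force'])
p,d,ci=snap('wrist','w4.png')
E
```

```text
6.8333 [ 0.47841674 -0.31540393  0.19399134] [0.99705816 0.07664867] [ 0.23953851  0.71913408 -1.42937919]
```

View pics/w4.png

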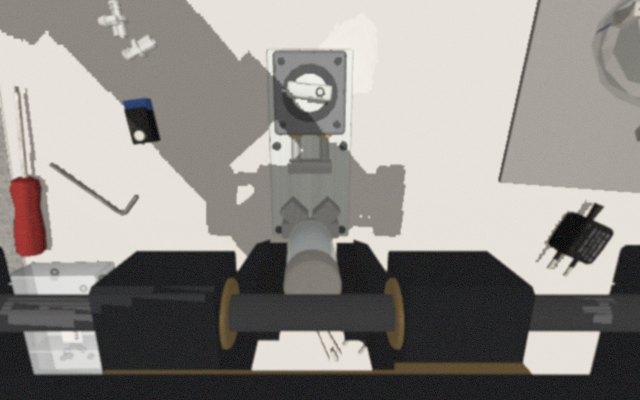

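Call:
carry_out(
  series=[0,0,-0.03,0,0,0,-0.06,0,0,0,-0.085,0,0,0,-0.1,0,0,0,-0.1,0,0,0,-0.1,0],
)

```text
time: 7.38
tool_pos: [0.4783, -0.3163, 0.0939]
ee_rot: [[-0.0, -0.076, 0.997], [0.001, 0.997, 0.076], [-1.0, 0.001, -0.0]]
ft_force: [0.0, -0.0, -0.1]
opening: 0.251
```

```bash
python3 - <<'E'
from h import *
for i in range(3):
    s=r.state();print(s['time'],s['tool_pos'],s['ft_force']);p,d,ci=snap('wrist','w5.png')
p,d,ci=snap('wrist','w5.png');np.savez('w5.npz',p=p,d=d,**{k:np.array(v) for k,v in ci.items()})
p,d,ci2=snap('side','s5.png');u,v=proj(ci2,s['tool_pos'])[0].astype(int)
a=cv2.imread('pics/s5.png')[v-50:v+50,u-50:u+50];b=cv2.imread('pics/w5.png')[:,130:510]
cv2.imwrite('pics/c5.png',cv2.hconcat([cv2.resize(a,(400,400),interpolation=2),b]))
E
```

```text
7.3833 [ 0.47830997 -0.31632452  0.09390847] [ 0.01344217 -0.03832174 -0.05619979]
7.4333 [ 0.47856498 -0.316812    0.09477477] [-0.0268288  -0.41686335  0.24276762]
7.4833 [ 0.47867423 -0.31704567  0.09514805] [ 0.40089868 -0.49856131  0.055319  ]
```

View pics/c5.png

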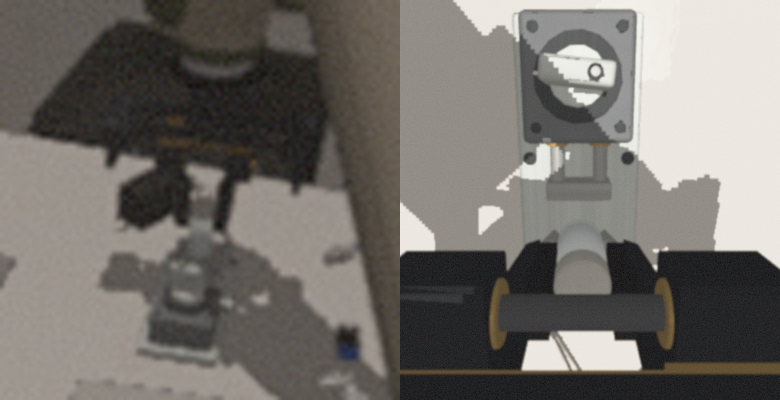

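```bash
python3 - <<'E'
from h import *
from scipy.optimize import least_squares
z=np.load('w5.npz');ci={k:(z[k] if z[k].ndim else float(z[k])) for k in ['fovy','cx','cy','k1','world_to_cam']}
a=cv2.imread('pics/w5.png');cv2.imwrite('pics/c6.png',cv2.resize(a[0:160,235:385],None,fx=3.7,fy=3.7,interpolation=2))
px=np.array([[518,11],[635,11],[635,139],[524,139]])-[270,0]
P=rayz(ci,px[:,0],px[:,1],.04);print(P,P.mean(0))
c=P.mean(0)[:2];th=.0782;print('centre', c-0.045*np.array([-np.sin(th),np.cos(th)]))
print('seat+2.5 px at vial base etc',proj(ci,[[.4776,-.3183,.01],[.471,-.236,.078]]))
E
```

```text
[[ 0.44174308 -0.20893363  0.04      ]
 [ 0.49530414 -0.20485706  0.04      ]
 [ 0.50201704 -0.26243948  0.04      ]
 [ 0.44635195 -0.26664419  0.04      ]] [ 0.47135405 -0.23571859  0.04      ]
centre [ 0.47486947 -0.28058107]
seat+2.5 px at vial base etc [[308.7687862  222.37553067]
 [306.32116624  69.19869006]]
```

View pics/c6.png

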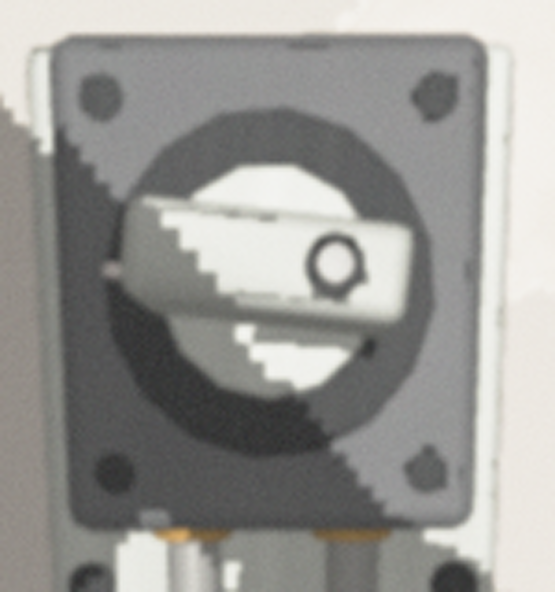

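Call:
carry_out(
  series=[-0.001,0,-0.008,0,-0.001,0,-0.016,0,-0.001,0,-0.022,0,-0.001,0,-0.027,0,-0.001,0,-0.029,0,-0.001,0,-0.03,0,-0.001,0,-0.03,0],
)

```text
time: 8.22
tool_pos: [0.4769, -0.3172, 0.0646]
ee_rot: [[-0.0, -0.075, 0.997], [-0.001, 0.997, 0.075], [-1.0, -0.001, -0.0]]
ft_force: [-3.2, 2.4, 12.0]
opening: 0.255
```

```bash
python3 - <<'E'
from h import *
s=r.state();print(s['time'],s['tool_pos'],s['ft_force'])
p,d,ci2=snap('side','s6.png');u,v=proj(ci2,s['tool_pos'])[0].astype(int)
snap('wrist','w6.png');s=r.state();print(s['time'],s['tool_pos'],s['ft_force'])
a=cv2.imread('pics/s6.png')[v-40:v+40,u-40:u+40];b=cv2.imread('pics/w6.png')[:,130:510]
cv2.imwrite('pics/c7.png',cv2.hconcat([cv2.resize(a,(400,400),interpolation=2),b]))
E
```

```text
8.2167 [ 0.47691075 -0.31719562  0.06459262] [-3.21192971  2.43363781 11.98919709]
8.3167 [ 0.4768987  -0.31718908  0.06457802] [-3.90136346  2.70907661 11.77051281]
```

View pics/c7.png

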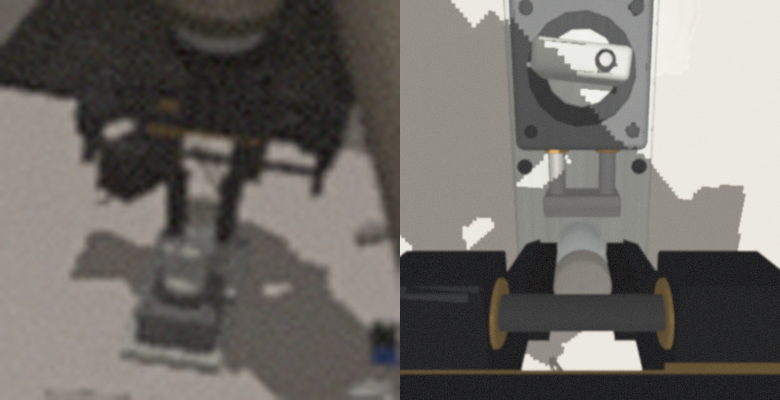

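Call:
carry_out(
  series=[0,0,0.001,0,0,0,0.001,0,0,0,0.001,0],
)

```text
time: 8.57
tool_pos: [0.4771, -0.3172, 0.0647]
ee_rot: [[0.0, -0.075, 0.997], [-0.0, 0.997, 0.075], [-1.0, -0.0, 0.0]]
ft_force: [1.0, -0.4, 2.7]
opening: 0.253
```

Call:
carry_out(
  series=[0,0,0,0,0,0,0,0,0,0,0,0,0,0,0,0],
  claw=0.1,
)

```text
time: 8.9
tool_pos: [0.477, -0.317, 0.0645]
ee_rot: [[-0.0, -0.075, 0.997], [0.0, 0.997, 0.075], [-1.0, 0.0, -0.0]]
ft_force: [-1.0, -0.6, 0.2]
opening: 0.529
```

Call:
carry_out(
  series=[0,0,0.015,0,0,0,0.04,0,0,0,0.08,0,0,0,0.115,0,0,0,0.13,0,0,0,0.13,0],
)

```text
time: 9.4
tool_pos: [0.478, -0.3179, 0.1986]
ee_rot: [[0.005, -0.075, 0.997], [-0.005, 0.997, 0.075], [-1.0, -0.006, 0.005]]
ft_force: [0.8, 0.1, 0.4]
opening: 0.55
```

```bash
python3 - <<'E'
from h import *
s=r.state();print(s['time'],s['tool_pos'],s['ft_force'],s['opening'],s['joint_positions'])
p,d,ci=snap('wrist','w7.png');np.savez('w7.npz',p=p,d=d,**{k:np.array(v) for k,v in ci.items()})
b=cv2.imread('pics/w7.png')[40:250,230:400]
cv2.imwrite('pics/c8.png',cv2.resize(b,None,fx=2.8,fy=2.8,interpolation=2))
u,v=np.meshgrid(np.arange(230,400),np.arange(40,250));P=unproj(ci,u.ravel(),v.ravel(),d[v,u].ravel())
m=(P[:,2]>.05)&(P[:,2]<.075)&(abs(P[:,0]-.477)<.025)&(P[:,1]<-.29)&(P[:,1]>-.35);print(m.sum(),P[m].mean(0),(P[m].min(0)+P[m].max(0))/2)
E
```

```text
9.4 [ 0.47795191 -0.31785     0.19860988] [0.76686338 0.12784087 0.36387568] 0.5499482861142287 [-7.93037270e-01  4.72832702e-01  1.34163105e+00  2.04167864e-05
  1.31980748e+00 -8.68202744e-01]
747 [ 0.47555337 -0.31530872  0.06014521] [ 0.47553615 -0.31630796  0.05655802]
```

View pics/c8.png

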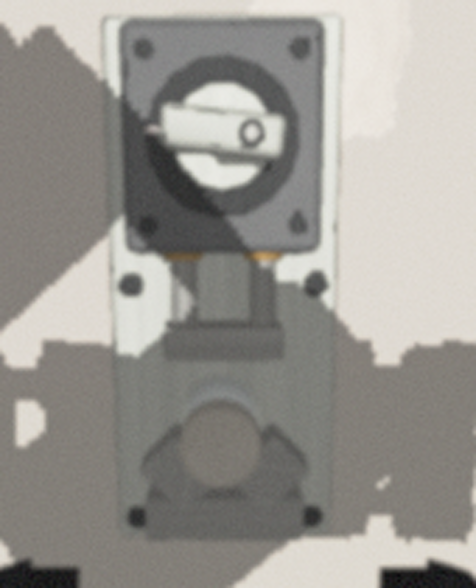

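The vial stands upright in the V, its cap seen at about (309,198) in the full wrist view. Now the screw: turn the tool so it grips across the wing.

Call:
carry_out(
  series=[-0.001,0.01,0,0.12,-0.002,0.02,0,0.24,-0.003,0.03,0,0.36,-0.004,0.04,0,0.48,-0.005,0.05,0,0.6,-0.006,0.06,0,0.72,-0.007,0.07,0,0.84,-0.007,0.082,0,0.96],
  claw=-0.2,
)

```text
time: 10.12
tool_pos: [0.4694, -0.2344, 0.1928]
ee_rot: [[-0.003, -0.863, 0.506], [0.002, 0.506, 0.863], [-1.0, 0.003, 0.0]]
ft_force: [0.3, -0.4, -1.0]
opening: 0.401
```

Call:
carry_out(
  series=[0,0,0,0.12,0,0,0,0.24,0,0,0,0.36,0,0,0,0.48,0,0,-0.01,0.487,0,0,-0.03,0.487,0,0,-0.03,0.487],
)

```text
time: 10.7
tool_pos: [0.4685, -0.2338, 0.1605]
ee_rot: [[-0.006, -0.999, 0.049], [0.005, 0.049, 0.999], [-1.0, 0.007, 0.005]]
ft_force: [0.5, 0.2, -0.3]
opening: 0.399
```

```bash
python3 - <<'E'
from h import *
p,d,ci=snap('wrist','w8.png')
s=r.state();print(s['time'],s['tool_pos'],s['ft_force'],s['ee_rot'][:,2],np.degrees(np.arctan2(s['ee_rot'][1,2],s['ee_rot'][0,2])),s['joint_positions'])
E
```

```text
10.75 [ 0.46900482 -0.23424834  0.16219649] [0.28983709 0.03077356 0.10970499] [0.04895285 0.99879421 0.00370776] 87.19406758512363 [-6.89261690e-01  4.37540415e-01  1.52571702e+00 -6.08027490e-06
  1.18454896e+00 -2.21109219e+00]
```

View pics/w8.png

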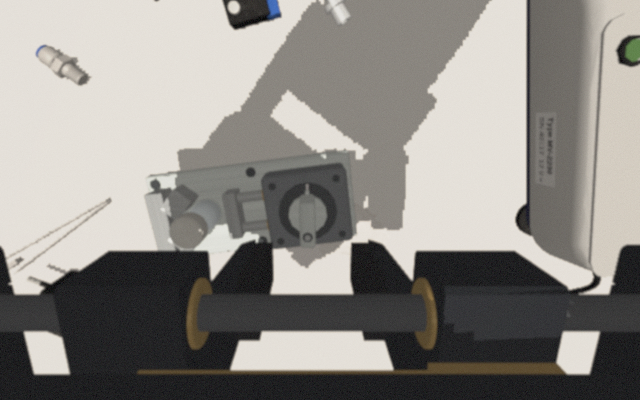

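Call:
carry_out(
  series=[0.002,-0.002,-0.02,0,0.002,-0.002,-0.045,0,0.002,-0.002,-0.06,0,0.002,-0.002,-0.06,0,0.002,-0.002,-0.06,0,0.002,-0.002,-0.06,0],
)

```text
time: 11.25
tool_pos: [0.4724, -0.2374, 0.1058]
ee_rot: [[0.001, -0.999, 0.049], [-0.001, 0.049, 0.999], [-1.0, -0.001, -0.001]]
ft_force: [0.6, -0.1, 0.8]
opening: 0.401
```

```bash
python3 - <<'E'
from h import *
p,d,ci=snap('wrist','w9.png')
s=r.state();print(s['time'],s['tool_pos'],s['ft_force'],np.degrees(np.arctan2(s['ee_rot'][1,2],s['ee_rot'][0,2])))
E
```

```text
11.3 [ 0.47250541 -0.23740446  0.10597517] [-0.51674665  0.24657356 -0.22019656] 87.20544963290992
```

View pics/w9.png

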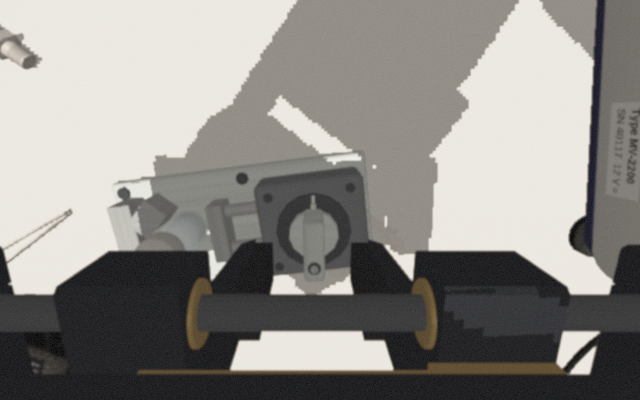

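Call:
carry_out(
  series=[-0.0015,0.0015,-0.012,0,-0.0015,0.0015,-0.02,0,-0.0015,0.0015,-0.025,0,-0.0015,0.0015,-0.025,0,-0.0015,0.0015,-0.025,0],
)

```text
time: 11.72
tool_pos: [0.4706, -0.2357, 0.0799]
ee_rot: [[0.0, -0.999, 0.049], [-0.0, 0.049, 0.999], [-1.0, -0.0, -0.0]]
ft_force: [-0.1, -0.6, 0.0]
opening: 0.399
```

Call:
carry_out(
  series=[0,0,0,0,0,0,0,0,0,0,0,0,0,0,0,0,0,0,0,0],
  claw=-1,
)

```text
time: 12.13
tool_pos: [0.4706, -0.2361, 0.08]
ee_rot: [[0.0, -0.999, 0.049], [-0.001, 0.049, 0.999], [-1.0, -0.0, -0.001]]
ft_force: [-1.5, -3.8, 0.2]
opening: 0.113
```

```bash
cat > look.py <<'E'
import sys
from h import *
n=sys.argv[1]
p,d,ci=snap('wrist',n+'.png')
s=r.state();print(s['time'],s['tool_pos'],'F',s['ft_force'].round(1),'T',s['wrist_torque'].round(3),np.degrees(np.arctan2(s['ee_rot'][1,2],s['ee_rot'][0,2])),s['opening'],'q6',s['joint_positions'][5])
a=cv2.imread('pics/'+n+'.png')[140:300,210:410];cv2.imwrite('pics/'+n+'c.png',cv2.resize(a,None,fx=3.7,fy=3.7,interpolation=2))
E
python3 look.py w10
```

```text
12.1833 [ 0.47063201 -0.23611316  0.08003445] F [-1.8 -3.2  0.7] T [-0.466  0.035 -0.021] 87.20794946707855 0.1082780535447696 q6 -2.2113810890739387
```

View pics/w10c.png

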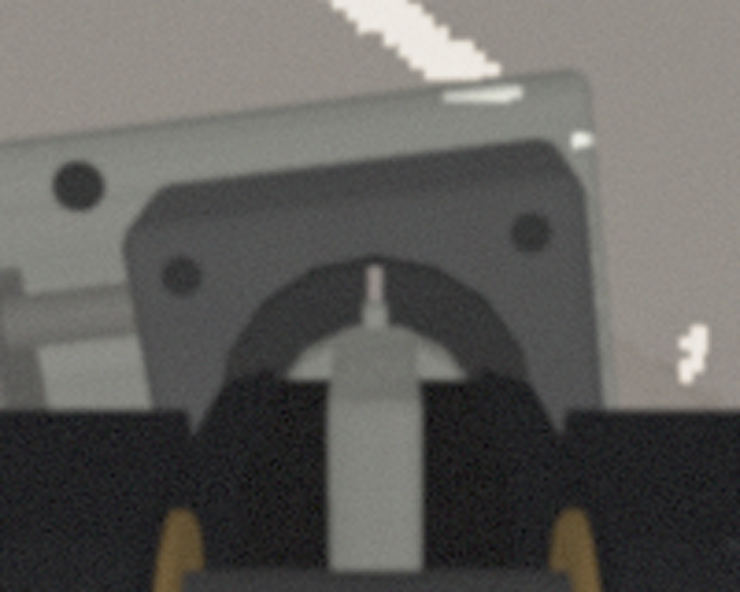

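The grip is good. The pointer (375,315 in the crop) and pale line (375,280) are in line. Turning clockwise.

Call:
carry_out(
  series=[0,0,0,-0.06,0,0,0,-0.13,0,0,0,-0.2,0,0,0,-0.27,0,0,0,-0.34,0,0,0,-0.41,0,0,0,-0.48,0,0,0,-0.5],
)

```text
time: 12.85
tool_pos: [0.4707, -0.236, 0.08]
ee_rot: [[0.0, -0.852, 0.524], [-0.001, 0.524, 0.852], [-1.0, -0.001, -0.001]]
ft_force: [-0.9, -3.1, 1.1]
opening: 0.109
```

```bash
python3 look.py w11
```

```text
12.9 [ 0.47065065 -0.23604893  0.07999649] F [-0.7 -4.1  3.6] T [-0.596  0.049  0.067] 58.47944504340835 0.11073761588728122 q6 -1.709977983103367
```

View pics/w11.png

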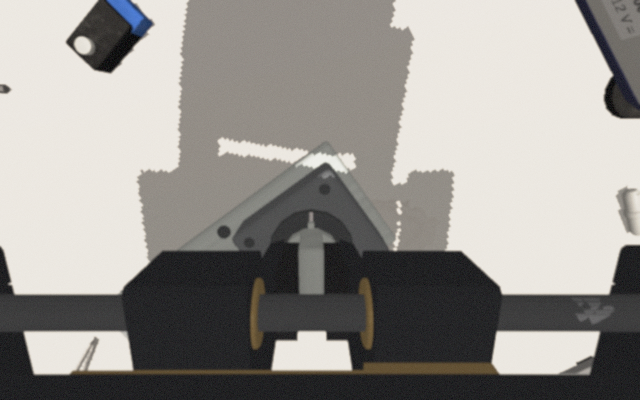

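Call:
carry_out(
  series=[0,0,0,-0.06,0,0,0,-0.12,0,0,0,-0.18,0,0,0,-0.24,0,0,0,-0.3,0,0,0,-0.35,0,0,0,-0.35],
)

```text
time: 13.48
tool_pos: [0.4707, -0.236, 0.08]
ee_rot: [[0.001, -0.622, 0.783], [-0.001, 0.783, 0.622], [-1.0, -0.001, -0.0]]
ft_force: [-0.7, -3.8, 2.6]
opening: 0.109
```

```bash
python3 look.py w12; python3 - <<'E'
from h import *
p,d,ci=snap('side','s12.png');u,v=proj(ci,[.475,-.3,.04])[0].astype(int)
cv2.imwrite('pics/s12c.png',cv2.resize(cv2.imread('pics/s12.png')[v-35:v+35,u-40:u+40],None,fx=6,fy=6,interpolation=2))
E
```

```text
13.5333 [ 0.47069116 -0.2360177   0.08000895] F [-0.3 -5.5  2.7] T [-0.831  0.079 -0.042] 38.62470328865037 0.113505555553125 q6 -1.3635242034551267
```

View pics/w12c.png

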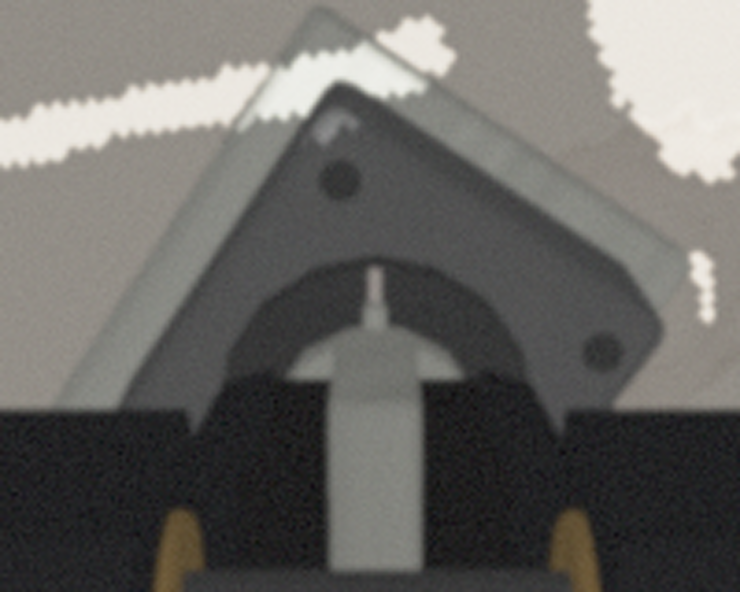

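View pics/s12c.png

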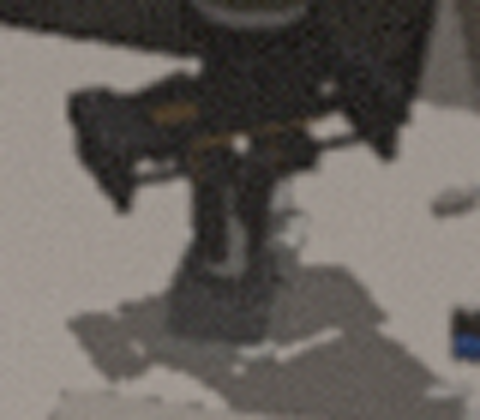

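Call:
carry_out(
  series=[0,0,0,-0.05,0,0,0,-0.1,0,0,0,-0.15,0,0,0,-0.15],
)

```text
time: 13.92
tool_pos: [0.4707, -0.236, 0.08]
ee_rot: [[0.001, -0.499, 0.867], [-0.001, 0.867, 0.499], [-1.0, -0.001, 0.0]]
ft_force: [-1.3, -4.8, 2.7]
opening: 0.108
```

```bash
python3 look.py w13
```

```text
13.9667 [ 0.47072819 -0.23598338  0.08002113] F [-1.3 -5.1  2.1] T [-0.827  0.058 -0.033] 30.023798146345406 0.11413461484663068 q6 -1.2133310338703693
```

View pics/w13c.png

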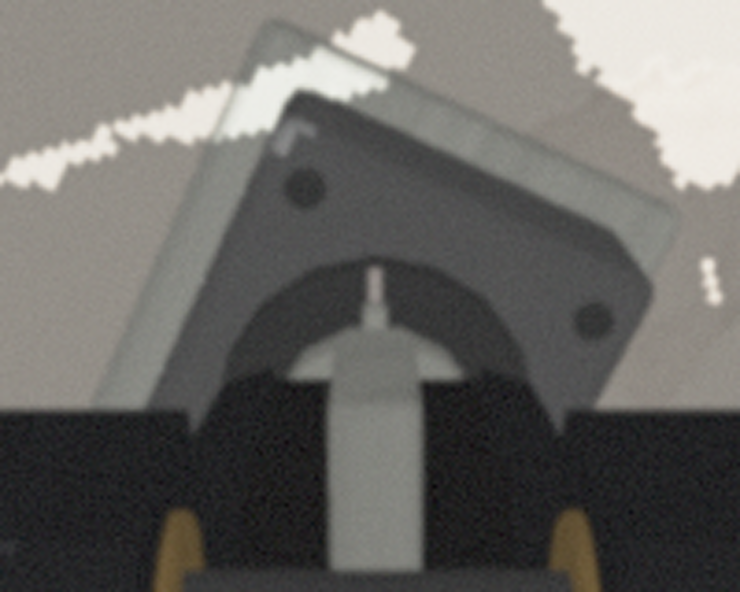

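Call:
carry_out(
  series=[0,0,0,-0.05,0,0,0,-0.1,0,0,0,-0.1],
)

```text
time: 14.22
tool_pos: [0.4707, -0.236, 0.08]
ee_rot: [[0.001, -0.41, 0.912], [-0.001, 0.912, 0.41], [-1.0, -0.001, 0.0]]
ft_force: [-1.1, -4.4, 2.2]
opening: 0.113
```

```bash
python3 look.py w14
```

```text
14.2667 [ 0.47072901 -0.23600288  0.08000449] F [-1.4 -5.4  3.1] T [-0.821  0.036  0.005] 24.28894466984989 0.11275188298506945 q6 -1.1133012229928425
```

View pics/w14c.png

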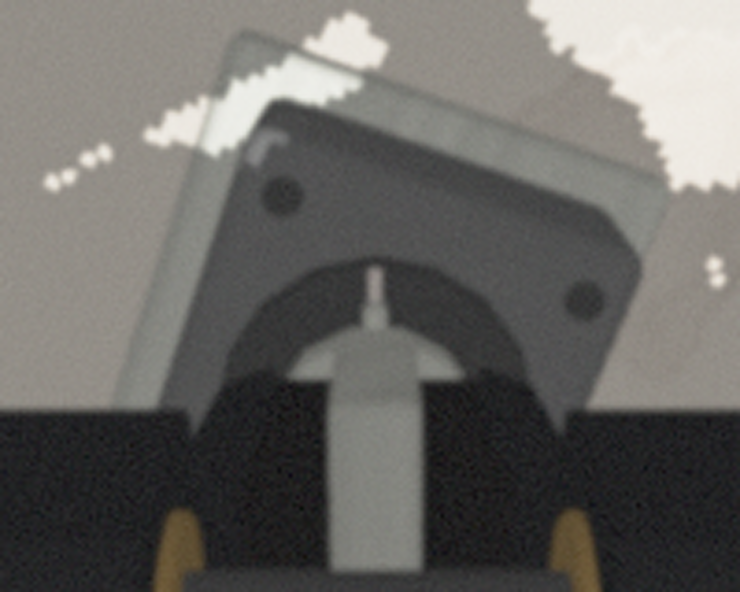

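Call:
carry_out(
  series=[0,0,0,-0.05,0,0,0,-0.1,0,0,0,-0.12,0,0,0,-0.12],
)

```text
time: 14.6
tool_pos: [0.4707, -0.236, 0.08]
ee_rot: [[0.001, -0.299, 0.954], [-0.001, 0.954, 0.299], [-1.0, -0.001, 0.0]]
ft_force: [0.1, -5.3, 3.0]
opening: 0.113
```

```bash
python3 look.py w15
```

```text
14.65 [ 0.47072762 -0.2359973   0.07998439] F [-2.  -5.7  2.5] T [-0.822  0.043  0.044] 17.442030149127685 0.10645588548755938 q6 -0.9937699264557543
```

View pics/w15c.png

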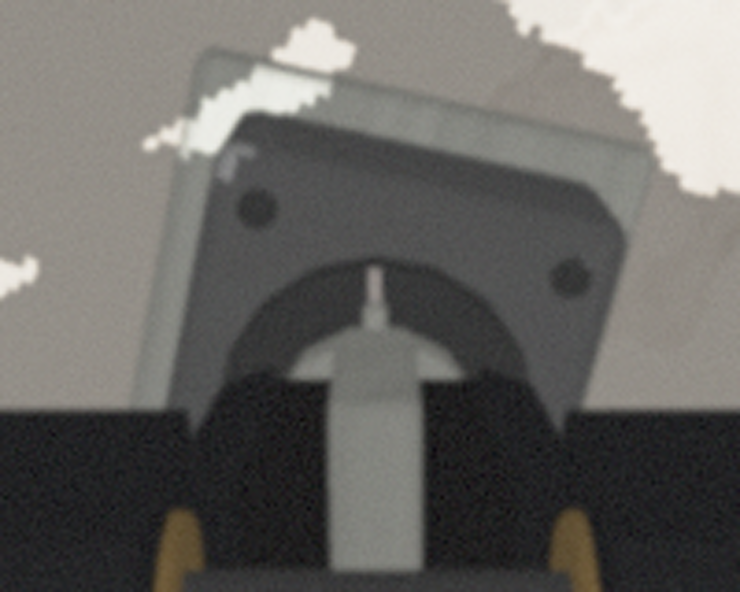

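Call:
carry_out(
  series=[0,0,0,-0.05,0,0,0,-0.1,0,0,0,-0.12,0,0,0,-0.12],
)

```text
time: 14.98
tool_pos: [0.4707, -0.236, 0.08]
ee_rot: [[0.001, -0.183, 0.983], [-0.001, 0.983, 0.183], [-1.0, -0.001, 0.0]]
ft_force: [-0.8, -4.2, 1.7]
opening: 0.109
```

```bash
python3 look.py w16
```

```text
15.0333 [ 0.47074931 -0.236006    0.079998  ] F [-1.  -5.4  2.6] T [-0.859  0.053  0.229] 10.590317124053467 0.10752849586280909 q6 -0.8740525357835139
```

View pics/w16c.png

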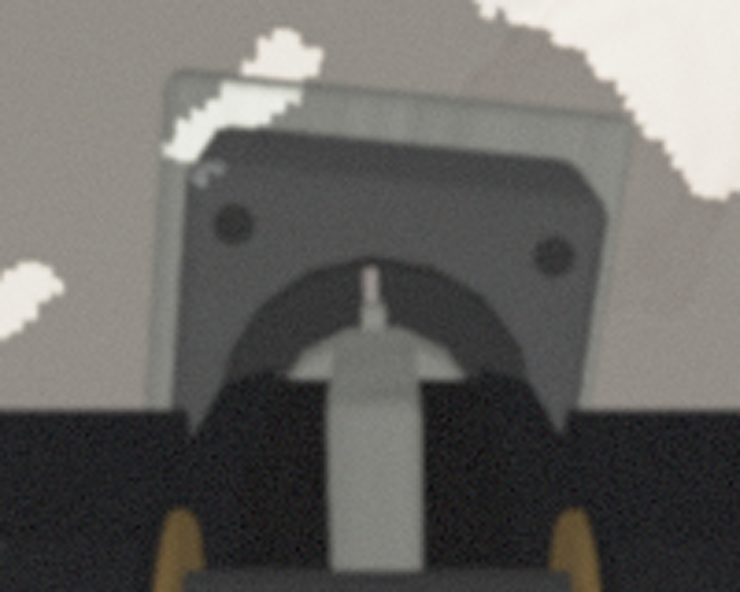

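Call:
carry_out(
  series=[0,0,0,-0.04,0,0,0,-0.08,0,0,0,-0.08],
)

```text
time: 15.28
tool_pos: [0.4707, -0.236, 0.08]
ee_rot: [[0.001, -0.103, 0.995], [-0.001, 0.995, 0.103], [-1.0, -0.001, 0.001]]
ft_force: [-1.6, -5.4, 2.5]
opening: 0.109
```

```bash
python3 look.py w17
```

```text
15.3333 [ 0.47075572 -0.23599151  0.07998493] F [-1.5 -5.   2.2] T [-0.858  0.041  0.226] 5.995992349467202 0.10920683876405275 q6 -0.7938359239038535
```

View pics/w17c.png

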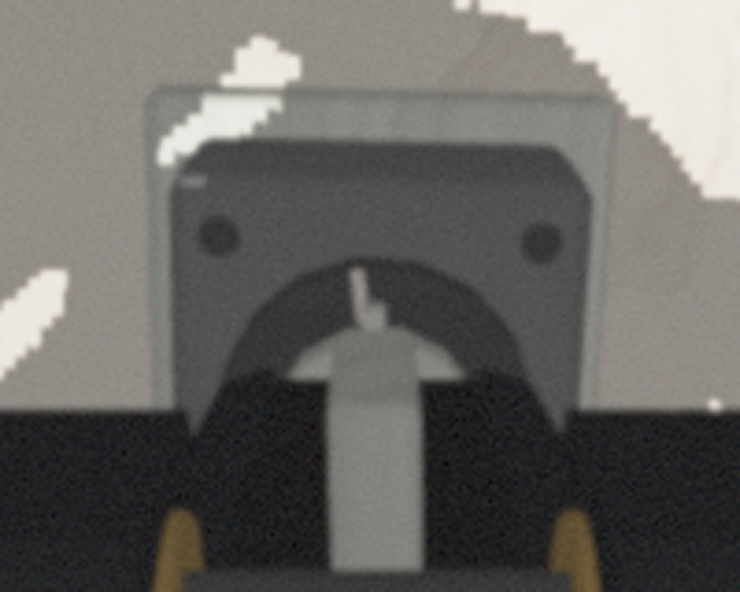

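The line (357) has now parted from the pointer (372), about 5° of slip. I'll add a small amount so it reads unambiguously.

Call:
carry_out(
  series=[0,0,0,-0.03,0,0,0,-0.06,0,0,0,-0.06],
)

```text
time: 15.58
tool_pos: [0.4707, -0.236, 0.08]
ee_rot: [[0.001, -0.044, 0.999], [-0.001, 0.999, 0.044], [-1.0, -0.001, 0.001]]
ft_force: [-0.4, -5.2, 2.0]
opening: 0.111
```

```bash
python3 look.py w18
```

```text
15.6333 [ 0.47075694 -0.23598861  0.08001074] F [-1.3 -5.8  2.6] T [-0.877  0.06   0.29 ] 2.566211412429406 0.1087509730724707 q6 -0.7339594033877818
```

View pics/w18c.png

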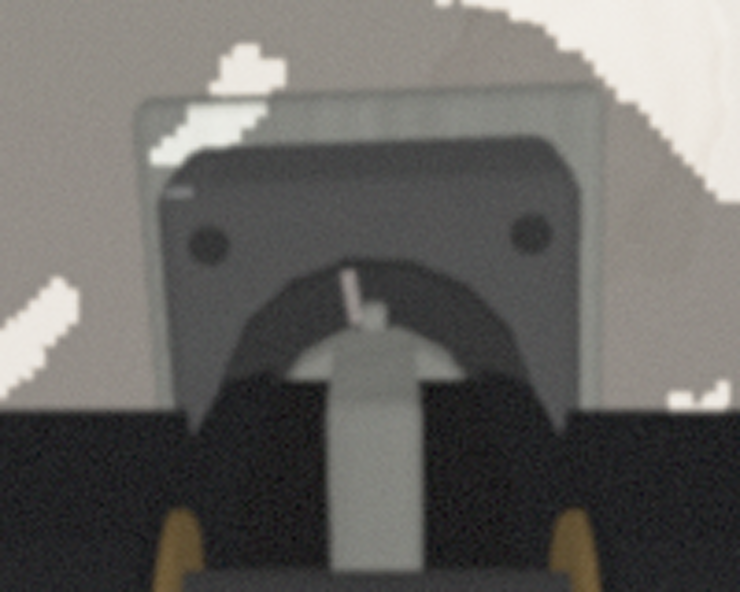

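Clearly parted by about 9°, and the torque is 0.29 N m. Release and rise.

Call:
carry_out(
  series=[0,0,0,0,0,0,0,0,0,0,0,0,0,0,0,0],
  claw=-0.3,
)

```text
time: 15.97
tool_pos: [0.4704, -0.2351, 0.0795]
ee_rot: [[-0.001, -0.043, 0.999], [0.001, 0.999, 0.043], [-1.0, 0.001, -0.0]]
ft_force: [0.4, -0.0, -0.7]
opening: 0.345
```

Call:
carry_out(
  series=[0,0,0.01,0,0,0,0.03,0,0,0,0.06,0,0,-0.02,0.09,0,0,-0.05,0.11,0,0,-0.07,0.12,0,0,-0.07,0.12,0,0,-0.07,0.12,0],
)

```text
time: 16.63
tool_pos: [0.4703, -0.3059, 0.2003]
ee_rot: [[0.001, -0.041, 0.999], [-0.0, 0.999, 0.041], [-1.0, -0.0, 0.001]]
ft_force: [0.6, -0.8, -0.9]
opening: 0.347
```

```bash
python3 - <<'E'
from h import *
p,d,ci=snap('wrist','w19.png');s=r.state();print(s['time'],s['tool_pos'],s['ft_force'],s['opening'])
a=cv2.imread('pics/w19.png')[30:260,220:410];cv2.imwrite('pics/w19c.png',cv2.resize(a,None,fx=2.6,fy=2.6,interpolation=2))
p,d,ci=snap('side','s19.png');u,v=proj(ci,[.475,-.3,.04])[0].astype(int)
cv2.imwrite('pics/s19c.png',cv2.resize(cv2.imread('pics/s19.png')[v-35:v+35,u-40:u+40],None,fx=6,fy=6,interpolation=2))
E
```

```text
16.6833 [ 0.47019548 -0.30489826  0.19957718] [-0.11399024 -0.45061487  1.620389  ] 0.3484042591688974
```

View pics/w19c.png

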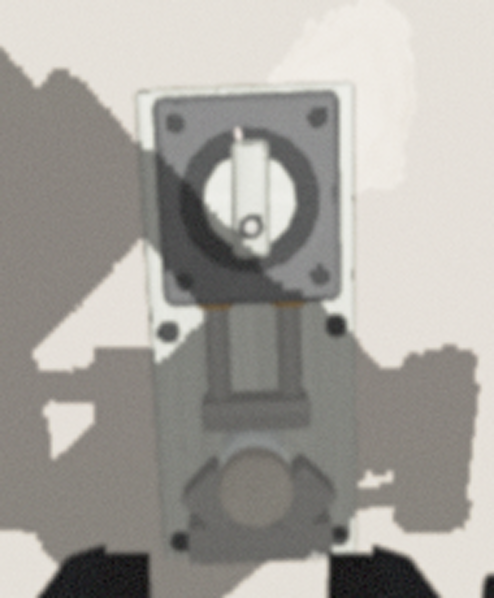

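View pics/s19c.png

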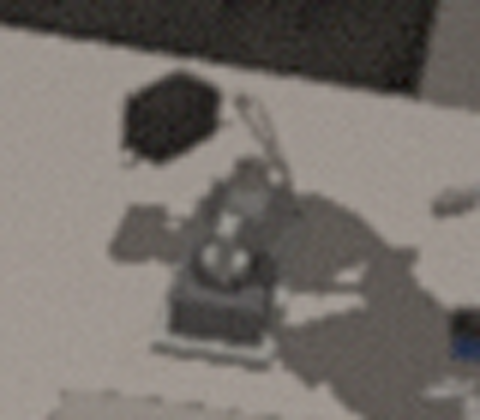

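```bash
python3 - <<'E'
from h import *
p,d,ci=snap('wrist','w20.png')
u,v=np.meshgrid(np.arange(230,400),np.arange(40,260));P=unproj(ci,u.ravel(),v.ravel(),d[v,u].ravel())
m=(P[:,2]>.058)&(P[:,2]<.075)&(abs(P[:,0]-.477)<.03)&(P[:,1]<-.29)&(P[:,1]>-.35);print(m.sum(),np.median(P[m],0),(P[m].min(0)+P[m].max(0))/2)
# collar line / pointer zoom
a=cv2.imread('pics/w20.png')[65:145,275:355];cv2.imwrite('pics/w20c.png',cv2.resize(a,None,fx=7,fy=7,interpolation=2))
print(proj(ci,[[.4712,-.236,.046]]))
E
```

```text
672 [ 0.47676112 -0.31939035  0.06323593] [ 0.47655876 -0.32010103  0.06160596]
[[316.00256991 109.44233021]]
```

View pics/w20c.png

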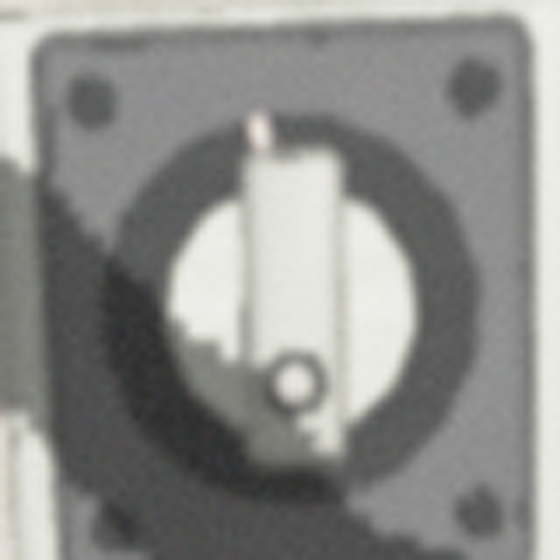

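```bash
python3 -c "
from station import r
print(r.job_done(), r.state()['time'])"
```

```text
the job is handed in; nothing more can be done
the job is handed in; nothing more can be done
```

The vial is upright and clamped in the V jaw, the slip clutch has given once, and the job is handed in. The robot clock read about 17 s, against the 67 s limit.

- **Vial:** I set the white-capped glass vial in the V and let go of it. After clamping, its cap centre measured (0.477, -0.320), about 1 mm from the computed seat, and its top was at 0.063 m, where about 0.064 m was expected.
- **Thumbscrew:** I turned it clockwise about 1.48 rad in one grip, without re-gripping and never backwards. The torque rose to about 0.29 N m at the end.
- **Slip:** The pointer and the collar line are parted by about 8 to 9 degrees, well under 20. The picture taken after release shows the same.
- **Robot and bystanders:** The gripper is open, raised clear and touching nothing. I moved nothing else on purpose and saw no shift of the things around the clamp, but I did not re-photograph the area where the vial first stood.

One reading stood out: while setting the vial down the gripper briefly read 12 N upward with a few newtons sideways. I eased up 1 mm before releasing and it dropped to under 3 N.

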